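# Refit the dust cup of the bench dust trap

### The arm

A 6-joint arm with a two-finger parallel gripper is mounted at the origin on the work surface. World frame = base frame: x ahead of the robot, y to its left, z up, the work surface at z = 0. Lengths are in m, angles in rad, forces in N, time in s.
With the tool pointing down it reaches from about 0.25 to 0.85 m from the base axis. Payload 12.5 kg.
Tool frame: the origin (TCP) lies midway between the tips of the shut fingers; the grasp point (between the pads) lies 19 mm behind it; x points along the fingers, y is the direction in which the jaws open and shut, and the axes are right-handed (so a half turn about x gives the same grasp; the last joint's range is limited). The gripper opens to 93 mm and grips with 3 to 60 N. Pads are 15 mm wide; open, the fingers measure 128 mm over their backs; the gripper's body (75 mm by 188 mm) begins 65 mm behind the grasp point.
Start: joints at [-1.248, 0.351, 1.652, -0, 1.139, -0.085], TCP at [0.218, -0.505, 0.219] pointing down, gripper open.
Joint ranges: [-2.75, 2.75], [-0.79, 2.1], [0.01, 2.65], [-1.57, 4.71], [0.07, 3.14], [-2.87, 2.87]. Speed limits (rad/s): [2.22, 2.22, 2.79, 3.14, 3.14, 3.14].

### API

Orientations are given as a 3x3 rotation matrix whose columns are the frame's x, y, z axes.
In Python, from plant import env gives the robot as it stands.
- The arm moves only by the tool jog_arm, never from a script. Its argument "motion" is a list that holds one entry, the list of rows, each a list of 7 numbers: the closure, from -1 (fully open) to 1 (shut), then the shift along the tool's x, y, z each as a share of 50 cm, from -1 to 1, then the turn, a rotation vector about the tool's x, y, z each as a share of pi rad, from -1 to 1. In form: [[[fingers, dx, dy, dz, ax, ay, az], ...]]. A call has 1 to 12 rows; each row is the pose to reach, as a shift and turn from the pose measured when the call began, along the tool's axes at that moment, turning the shorter way round; what a row does not reach only later rows make up. A row lasts 1/8 s, in which the tool goes at most 62.5 mm and 10.7 degrees, less where a joint would pass 70% of its speed; a pose out of reach is approached as far as the arm can. A call with a number of a shift or a turn outside -1 to 1 is refused whole. A call with a gripper value outside its range is refused whole. The fingers move at their own pace and stop on an object; the grip force is fixed at half the most. Time passes only in rows, so rows that repeat a pose let the fingers close. It gives the time, the measured TCP pose, the force and the opening at its end, in the units of the state.
- env.get_obs(): the state, without advancing time (a new reading comes with each control period).
- env.read_camera(name): name is "side" or "top" or "wrist"; returns the picture (420x560x3 uint8, blue, green, red); there is no depth.
- env.calibration(name): a dict with "fovy" (degrees; the focal length in pixels is half the picture's height over the tangent of half this angle, whatever the lens; pixels are square), "cx", "cy" (the principal point, pixels), "dist" ([k1, k2, p1, p2, k3] as OpenCV has them; the pictures are not rectified), "eye" and "attitude" of the camera in the world; the wrist camera has in their place "T_tool_cam" (4x4, takes a point from camera to tool coordinates, whose origin is the TCP and whose axes are the tool frame's). Camera axes: x right, y up, looking along -z (the intrinsics and any distortion apply to the point x, -y, -z); pixel columns grow to the right and rows downward; lengths in m; the calibration is good to about 2 mm. A picture is of the moment at which its call begins: read the wrist's pose just before it. calibration takes no time and is no camera call.
- env.finish_job(): hands the job in, once; it reports no verdict.
The state is a dict: "t": time; "qpos": joint angles; "joint_vel": joint speeds; "joint_efforts": joint torques, N m; "position": TCP position; "tcp_rot": TCP orientation; "ft_force": force on the tool from outside, world axes, zero at the start; "moment": the same for the moment, N m; "opening": opening from 0.0 (shut) to 1.0 (fully open).
Only numpy, scipy, OpenCV 4.12 (cv2) and the standard library are available. Lean on these libraries where they do the work, as an engineer would, in place of code of your own. Each camera call takes 0.05 s, during which the arm holds its last target. There are 200 camera calls.

### The job

The empty dust cup with the red handle has been taken off the bench's dust trap: bring it level up under the trap's mouth, feel for the hidden slots by turning it a little under a light upward push until its three lugs slip all the way up, then twist it counter-clockwise (seen from above) towards its stop until it can sink into its lock. Let go, so that it hangs locked, level and by itself. Leave everything else on the bench where it is.

Things in the scene. Friction and masses are not known exactly. Their poses are not given: they have to be found in the camera images.
- cup_mid (a point): Middle of the loose dust cup, on its upright axis, 35 mm above its underside. An open aluminium pot, 72 mm outer diameter, 70 mm tall, about 0.16 kg, standing upright on the bench at the start. Its one straight red handle points level along the cup's own -x axis; z is up.
- lug (a point): Outer foot of the brass lug above the cup's handle: 43.5 mm from the cup's axis, 58 mm above its underside (23 mm above its middle). The cup has three such lugs, 120 degrees apart, each 14 mm wide and 7 mm tall (underside 58, top 65 mm above the cup's underside). Same axes as the cup.
- handle_grip (a point): Where to grip the cup's red handle from above: 118 mm from the cup's axis along its -x, 27 mm above its underside, mid-section. The handle is a bar 20 mm wide (across) and 38 mm tall there, ending 147 mm from the axis. A firm grip here clears the trap; the cup still sags slowly in the fingers if pushed up with more than some 5 N. Same axes as the cup.
- mouth (a point): Centre of the collar's open underside at the bottom of the fixed dust trap, 154 mm above the bench; z up, -x is the trap's front (roughly towards the robot). Steel collar 106 mm outside, 92 mm inside; a brass flange along its bottom, level with this point, narrows it to 77 mm but for three slots 120 degrees apart, 6 degrees wider than a lug at each side. Radial play of the cup 2.5 mm.
- ledge_level (a point): On the mouth's axis, 8 mm above the mouth: height of the ledge. The lugs meet the slots when the cup's yaw is 30 degrees clockwise (from above) of the trap's yaw, give or take 20: the collar's clocking is hidden and differs each time. Elsewhere the lugs' tops bump on the flange. Once up, the cup turns only counter-clockwise, lug undersides kept above this ledge.
- pocket_level (a point): On the mouth's axis, 4 mm above the mouth: floor of the lock pockets that follow the ledge. Counted counter-clockwise from the slots' middle, the lugs can sink into them from 44 degrees to the hard stop at 54. Locked, the lugs' undersides rest on it and the cup's middle is 19 mm below the mouth. No springs: only friction and weight act.
- roof (a point): Centre of the flat roof inside the collar, 26 mm above the mouth. The cup's rim bumps on it when the lugs' undersides are 14 mm above the mouth, that is 6 mm above the ledge.
- stand (a point): Foot of the dust trap, on the bench 130 mm behind the mouth's axis. A steel post stands 100 mm to the -y side of it, a grey duct 68 mm thick 110 mm to its +y side; both lean over to the trap's round green head, 106 mm wide at the collar, at most 114 mm wide and 255 mm tall. Nothing stands in front of or under the mouth. Same axes as the mouth.
- hard_hat: Bystander: yellow hard hat, 224 mm across with a peak, 150 mm tall; origin under its centre.
- rod_tin: Bystander: red tin with a white band, 85 x 190 x 75 mm, lying flat; origin under its centre.
- timber: Bystander: wooden offcut, 60 x 200 x 35 mm; origin under its centre.
- flange: Bystander: dark steel pipe flange, ring of 110 mm diameter, 18 mm thick, lying flat; origin under its centre.
- mug: Bystander: white mug, 80 mm diameter, 95 mm tall; origin under its centre.
- screwdriver: Bystander: screwdriver with a yellow handle, 200 mm long, lying on the bench; origin under its middle.

How it is judged:
On the way:
1. the cup's lugs are up through the slots, above the ledge (z of cup_mid in the frame of mouth above -0.0165 m and horizontal distance between cup_mid and mouth below 0.006 m), for 0.1 s.
At the end, for the whole second after the job is handed in: The released cup hangs at rest with its lugs down on the floor of the lock pockets: its middle 19 mm (within 2 mm) below the collar's underside and within 5 mm of the mouth's axis, tilted by less than 0.06 rad (z of cup_mid in the frame of mouth between -0.021 and -0.017 m and horizontal distance between cup_mid and mouth below 0.005 m and angle between cup_mid's own z axis and vertical below 0.06 rad and linear speed of cup below 0.01 m/s and angular speed of cup below 0.1 rad/s and contact force between cup and the fingers below 0.1 N); the robot touches nothing.
It fails at once if a bystander is shifted by more than 30 mm (distance of any of hard_hat, rod_tin, timber, flange, mug, screwdriver from where it was at the start of the episode above 0.03 m).
It also fails if it takes over 67 s, if anything falls off the work surface, if the arm or the gripper's body presses on something with over 40 N, if the wrist force passes 120 N, or if a joint passes its speed limit or range.

## Working session

There is one attempt and no reset: what is moved stays moved. The work goes in short steps, Python scripts to look and compute and a tool call to move; the robot and the scene stay as the last step left them, time stands still between calls to the robot, and variables do not carry over. Pictures are saved under pics/ and viewed, about 8 in all and at most 12, crops included, and the job is handed in when it is done.

Besides the shell and the picture viewer there is one more tool, called after "Request:" in YAML: its name, and indented under it one key for each argument. jog_arm: Moves the arm, as the interface text tells. Its arguments: {"type":"object","properties":{"motion":{"type":"array"}},"required":["motion"]}

```bash
ls; mkdir -p pics; python3 - <<'E'
from plant import env
import cv2,numpy as np
o=env.get_obs(); print({k:np.round(v,3).tolist() for k,v in o.items()})
for n in ("side","top","wrist"):
    print(n,env.calibration(n))
a=env.read_camera("side");b=env.read_camera("top")
cv2.imwrite("pics/side.png",a);cv2.imwrite("pics/top.png",b)
E
```

```text
pics
{'t': 0.0, 'qpos': [-1.248, 0.351, 1.652, 0.0, 1.139, -0.085], 'joint_vel': [0.0, 0.0, -0.0, -0.001, -0.001, -0.001], 'joint_efforts': [-0.0, -49.732, -28.525, 0.07, 0.026, -0.0], 'position': [0.218, -0.505, 0.218], 'tcp_rot': [[-0.0, 0.397, -0.918], [0.001, -0.918, -0.397], [-1.0, -0.001, -0.0]], 'ft_force': [-0.46, 0.053, -0.447], 'moment': [-0.017, -0.001, 0.018], 'opening': 0.998}
side {'fovy': 55.77826340651937, 'cx': 281.1439269617628, 'cy': 211.13970556551317, 'dist': array([0.01187675, 0.        , 0.        , 0.        , 0.        ]), 'eye': array([ 0.52835916, -1.17367442,  0.77810192]), 'attitude': array([[ 0.99738187,  0.05578377, -0.04601717],
       [-0.06766443,  0.49539787, -0.86602683],
       [-0.02551344,  0.86687318,  0.49787543]])}
top {'fovy': 51.71881788534097, 'cx': 283.4037176449386, 'cy': 206.67401542621877, 'dist': array([-0.00462592,  0.        ,  0.        ,  0.        ,  0.        ]), 'eye': array([ 0.4172147 , -0.01010473,  1.33124023]), 'attitude': array([[ 0.01982449,  0.99149427, -0.12863164],
       [-0.99960431,  0.02222372,  0.01724344],
       [ 0.01995544,  0.1282389 ,  0.99154252]])}
wrist {'fovy': 64.20968123575322, 'cx': 281.07378899991966, 'cy': 206.80364457034085, 'dist': array([-0.04186663,  0.        ,  0.        ,  0.        ,  0.        ]), 'T_tool_cam': array([[ 2.85954369e-04,  2.85069855e-01, -9.58506701e-01,
        -1.65356685e-01],
       [ 9.99999662e-01, -8.20180319e-04,  5.44029454e-05,
        -5.41051831e-04],
       [-7.70639692e-04, -9.58506393e-01, -2.85069994e-01,
        -8.02454657e-02],
       [ 0.00000000e+00,  0.00000000e+00,  0.00000000e+00,
         1.00000000e+00]])}
```

View pics/side.png

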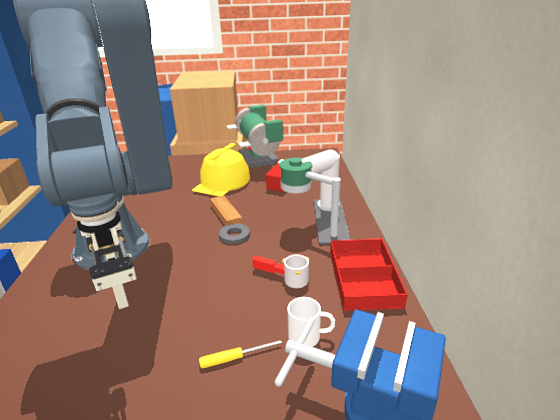

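View pics/top.png

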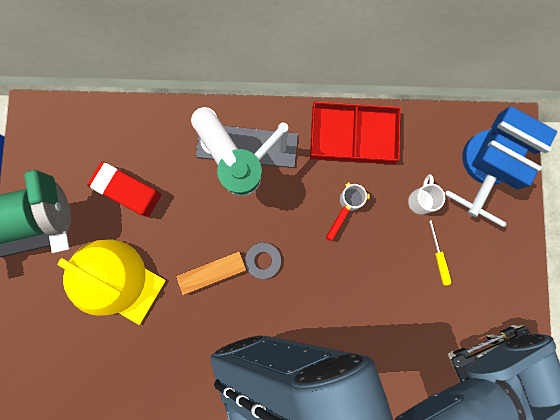

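The side view shows the cup at (296,270) with its handle pointing left, and the trap's collar at about (297,183). In the top view the cup is at (354,197) with its handle tip at (331,238), and the trap head is at (239,172).

```bash
cat > h.py <<'E'
import cv2,numpy as np
from plant import env
def cam(n,obs=None):
    c=env.calibration(n)
    f=210/np.tan(np.radians(c["fovy"]/2)); K=np.array([[f,0,c["cx"]],[0,f,c["cy"]],[0,0,1]])
    if n=="wrist":
        T=np.eye(4);T[:3,:3]=obs["tcp_rot"];T[:3,3]=obs["position"]; T=T@c["T_tool_cam"]; R,e=T[:3,:3],T[:3,3]
    else: R,e=np.array(c["attitude"]),np.array(c["eye"])
    return K,np.array(c["dist"]),R@np.diag([1,-1,-1]),e
def rays(C,px):
    K,d,R,e=C
    p=cv2.undistortPoints(np.float64(px).reshape(-1,1,2),K,d).reshape(-1,2)
    return np.c_[p,np.ones(len(p))]@R.T
def onz(C,px,z):
    r=rays(C,px); return C[3]+r*((z-C[3][2])/r[:,2])[:,None]
def proj(C,P):
    K,d,R,e=C
    return cv2.projectPoints((np.float64(P).reshape(-1,3)-e)@R,np.zeros(3),np.zeros(3),K,d)[0].reshape(-1,2)
def cross(C1,p1,C2,p2):
    r1,r2=[rays(C,p)[0] for C,p in((C1,p1),(C2,p2))]
    s=np.linalg.lstsq(np.c_[r1,-r2],C2[3]-C1[3],rcond=None)[0]
    a,b=C1[3]+s[0]*r1,C2[3]+s[1]*r2
    return (a+b)/2,np.linalg.norm(a-b)
def mask(im,lo,hi):
    return cv2.inRange(cv2.cvtColor(im,cv2.COLOR_BGR2HSV),np.array(lo),np.array(hi))
E
python3 - <<'E'
from h import *
S,T=cam("side"),cam("top")
t=cv2.imread("pics/top.png");s=cv2.imread("pics/side.png")
m=mask(t,(0,180,110),(6,255,255)); m[:, :320]=0;m[:,380:]=0;m[:170]=0
p=np.argwhere(m)[:,::-1]; w=onz(T,p,0.046)[:,:2]
c=w.mean(0);u=np.linalg.svd(w-c)[2][0]
print("handle",len(w),c,u,((w-c)@u).min(),((w-c)@u).max())
gt=mask(t,(60,100,40),(95,255,255));gt[:, :200]=0;gt[:,300:]=0
gs=mask(s,(60,100,40),(95,255,255));gs[:160]=0;gs[200:]=0
for g in(gt,gs):
    q=np.argwhere(g)[:,::-1];print(q.min(0),q.max(0),q.mean(0))
a=cv2.resize(t[90:210,180:380],None,fx=4,fy=4,interpolation=2)
b=cv2.resize(s[140:290,240:400],None,fx=5,fy=5,interpolation=2)[:, :800]
cv2.imwrite("pics/c1.png",np.vstack([a])) ;cv2.imwrite("pics/c2.png",cv2.resize(b,(640,600)))
E
```

```text
handle 267 [ 0.53619363 -0.19330657] [-0.87243871  0.48872355] -0.054600337072787934 0.05357095131254742
[217 149] [261 193] [240.50035537 172.27363184]
[280 160] [310 184] [294.13556619 171.60127592]
```

View pics/c1.png

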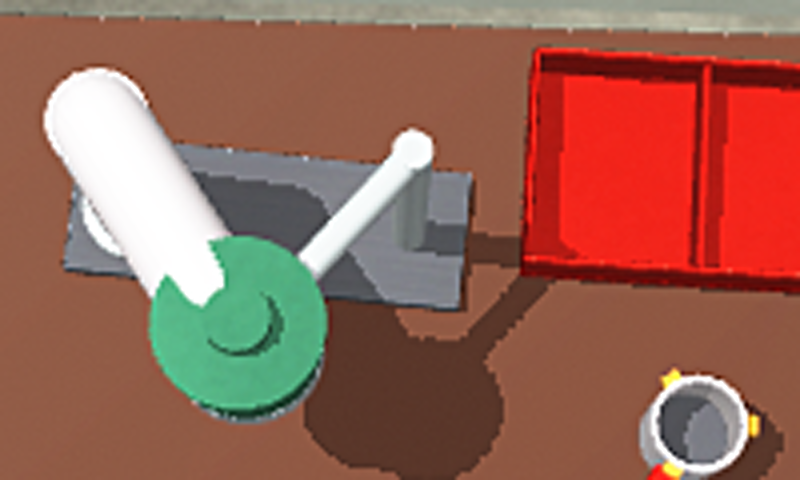

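View pics/c2.png

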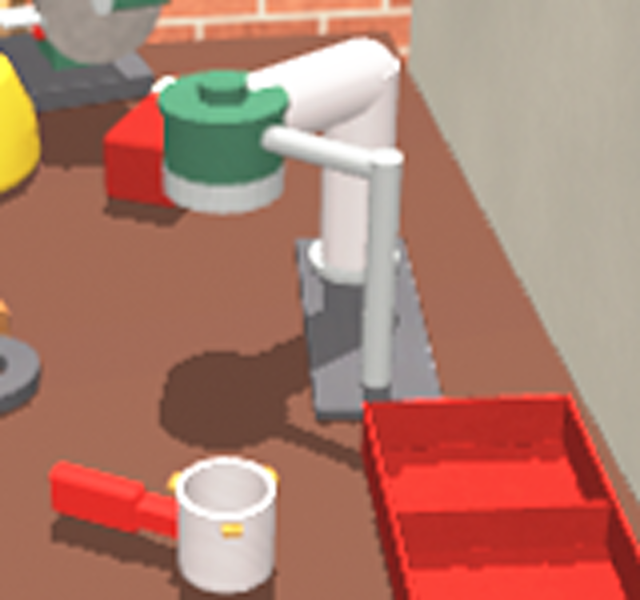

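```bash
python3 - <<'E'
from h import *
S,T=cam("side"),cam("top")
ct=lambda x,y:(180+x/4-.375,90+y/4-.375); cs=lambda x,y:(240+x/4-.375,140+y/4-.375)
print("lid",cross(T,ct(238,322),S,cs(224,101)))
print("cup rim",onz(T,ct(700,426),.07), cross(T,ct(700,426),S,cs(226,488)))
u=np.array([-0.8724,0.4887]);print("grip from handle", np.array([.5362,-.1933])+u*(54-29)*1e-3)
for z in(0.01,0.02):
    P=onz(T,[ct(65,270),ct(460,308),ct(472,175)],z)[:,:2];print(z,P, "yaw",np.degrees(np.arctan2(*(P[0]-P[1])[::-1]))-90)
print("shadow free post foot",onz(S,[cs(376,385)],0.02), "duct foot",onz(S,[cs(343,262)],0.02))
# lid edges
for z in(.22,.23,.24): 
    P=onz(T,[ct(149,322),ct(327,322)],z); print(z,np.linalg.norm(P[0]-P[1]),P.mean(0))
# collar bottom: side edges and front point
P=onz(S,[cs(163,183),cs(284,184),cs(224,209)],.154);print(P)
print(cam("wrist",env.get_obs())[3])
E
```

```text
lid (array([0.65094487, 0.08677923, 0.23413124]), np.float64(0.0019286320666136913))
cup rim [[ 0.61698101 -0.24188835  0.07      ]] (array([ 0.61729814, -0.24204604,  0.06914828]), np.float64(0.0003600490842458859))
grip from handle [ 0.51439   -0.1810825]
0.01 [[ 0.73785134  0.24217182]
 [ 0.71514948 -0.06553535]
 [ 0.82216225 -0.07322099]] yaw -4.21949365184453
0.02 [[ 0.73542456  0.24026243]
 [ 0.71289452 -0.06511582]
 [ 0.81909734 -0.07274329]] yaw -4.219493651844516
shadow free post foot [[ 0.76649189 -0.04567342  0.02      ]] duct foot [[0.77405641 0.17279208 0.02      ]]
0.22 0.11594266555877022 [0.65495679 0.08798489 0.22      ]
0.23 0.11489930281882194 [0.65281736 0.08710219 0.23      ]
0.24 0.11385594007887359 [0.65067793 0.08621948 0.24      ]
[[0.59579029 0.09606866 0.154     ]
 [0.70221792 0.0812446  0.154     ]
 [0.64467758 0.0392255  0.154     ]]
[ 0.29154569 -0.47244928  0.3835081 ]
```

Request:
jog_arm:
  motion:
    - [[-1,0.1,-0.357,-0.802,-0.704,0,0],[-1,0.1,-0.357,-0.802,-0.704,0,0],[-1,0.1,-0.357,-0.802,-0.704,0,0],[-1,0.1,-0.357,-0.802,-0.704,0,0],[-1,0.1,-0.357,-0.802,-0.704,0,0],[-1,0.1,-0.357,-0.802,-0.704,0,0],[-1,0.1,-0.357,-0.802,-0.704,0,0],[-1,0.1,-0.357,-0.802,-0.704,0,0],[-1,0.1,-0.357,-0.802,-0.704,0,0],[-1,0.1,-0.357,-0.802,-0.704,0,0],[-1,0.1,-0.357,-0.802,-0.704,0,0],[-1,0.1,-0.357,-0.802,-0.704,0,0]]

```text
t: 1.6
position: [0.5152, -0.1816, 0.1681]
tcp_rot: [[-0.001, 0.494, 0.87], [0.001, 0.87, -0.494], [-1.0, 0.001, -0.001]]
ft_force: [-0.3, -0.1, -0.8]
opening: 1.002
```

```bash
python3 - <<'E'
from h import *
o=env.get_obs();C=cam("wrist",o);im=env.read_camera("wrist")
m=mask(im,(0,180,110),(6,255,255))
m=cv2.morphologyEx(m,cv2.MORPH_OPEN,np.ones((3,3)))
n,l,st,ce=cv2.connectedComponentsWithStats(m)
for i in range(1,n):
    if st[i,4]>300:
        p=np.argwhere(l==i)[:,::-1];w=onz(C,p,.046)[:,:2];r=cv2.minAreaRect(np.float32(w*1000));print(st[i],r)
b=mask(im,(20,150,120),(32,255,255))
print(cv2.connectedComponentsWithStats(b)[2:])
print("predicted grip px",proj(C,[[.5153,-.182,.046],[.617,-.242,.07]]))
cv2.imwrite("pics/w1.png",im)
E
```

```text
[ 270  164   23  115 2402] ((535.038330078125, -191.32806396484375), (19.66830062866211, 109.79512023925781), 60.715328216552734)
[ 276  355  149   37 3625] ((720.0064086914062, -208.98870849609375), (162.6187744140625, 48.5946044921875), 59.717933654785156)
(array([[     0,      0,    560,    420, 231136],
       [     0,    272,     12,     11,     72],
       [   283,    286,      1,      1,      1],
       [   285,    286,      3,      1,      3],
       [   470,    304,      5,      6,     13],
       [   475,    305,      8,      8,     20],
       [    84,    306,      1,      1,      1],
       [   468,    307,      1,      1,      1],
       [   464,    308,      2,      2,      2],
       [   466,    309,      4,      4,      9],
       [    79,    310,      1,      1,      1],
       [    92,    310,      2,      1,      2],
       [    97,    311,      1,      1,      1],
       [   483,    311,      7,     17,     39],
       [    78,    312,      2,      2,      2],
       [    93,    312,      2,      3,      3],
       [   464,    313,      2,      2,      2],
       
[... 9217 characters left out ...]
[293.        , 407.        ],
       [478.        , 406.        ],
       [485.47058824, 409.90196078],
       [529.70588235, 408.76470588],
       [546.84210526, 408.39473684],
       [253.        , 409.5       ],
       [259.        , 408.5       ],
       [397.        , 409.        ],
       [536.        , 409.        ],
       [260.45      , 413.1       ],
       [391.        , 410.        ],
       [308.66666667, 414.        ],
       [320.        , 413.        ],
       [389.        , 412.        ],
       [423.        , 413.        ],
       [311.        , 415.        ],
       [319.        , 415.        ]]))
predicted grip px [[279.46989262 200.91540363]
 [277.39086978 330.36829792]]
```

View pics/w1.png

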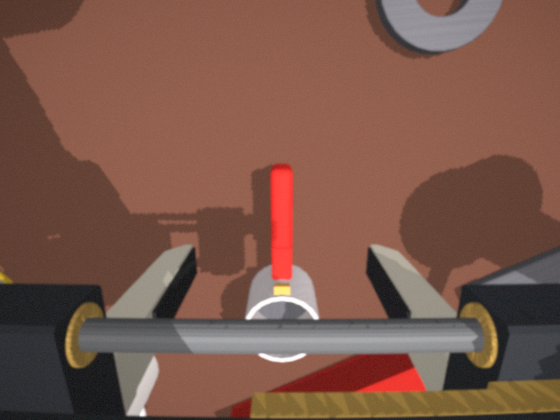

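The wrist view shows the handle centred between the open fingers (column 282), with the cup rim at about (283,332). The grasp lies straight below the tool.

Request:
jog_arm:
  motion:
    - [[-1,0.2,0,-0.002,0,0,0],[-1,0.3,0,-0.002,0,0,0],[-1,0.32,0,-0.002,0,0,0],[-1,0.32,0,-0.002,0,0,0],[-1,0.32,0,-0.002,0,0,0],[1,0.32,0,-0.002,0,0,0],[1,0.32,0,-0.002,0,0,0],[1,0.32,0,-0.002,0,0,0],[1,0.32,0,-0.002,0,0,0],[1,0.32,0,-0.002,0,0,0],[1,0.32,0,-0.002,0,0,0],[1,0.32,0,-0.002,0,0,0]]

```text
t: 3.15
position: [0.5141, -0.1809, 0.008]
tcp_rot: [[-0.001, 0.488, 0.873], [0.001, 0.873, -0.488], [-1.0, 0.001, -0.002]]
ft_force: [0.3, -0.2, 0.5]
opening: 0.296
```

Request:
jog_arm:
  motion:
    - [[1,0,0,0,0,0,0],[1,0,0,0,0,0,0],[1,-0.01,0,0,0,0,0],[1,-0.05,0,0,0,0,0],[1,-0.14,0,0,0,0,0],[1,-0.14,0,0,0,0,0],[1,-0.14,0,0,0,0,0]]

```text
t: 4.03
position: [0.5137, -0.1807, 0.0776]
tcp_rot: [[-0.002, 0.488, 0.873], [0.002, 0.873, -0.488], [-1.0, 0.001, -0.002]]
ft_force: [-0.2, 0.2, -2.9]
opening: 0.21
```

Request:
jog_arm:
  motion:
    - [[1,0,0.1,-0.14,0,0,0],[1,0,0.18,-0.25,0,0,0],[1,0,0.234,-0.323,0,0,0],[1,0,0.36,-0.33,0.03,0,0],[1,0,0.48,-0.34,0.06,0,0],[1,0,0.6,-0.345,0.09,0,0],[1,0,0.7,-0.354,0.127,0,0],[1,0,0.741,-0.354,0.127,0,0],[1,0,0.741,-0.354,0.127,0,0],[1,0,0.72,-0.3,0.127,0,0],[1,0,0.694,-0.244,0.127,0,0],[1,0,0.694,-0.244,0.127,0,0]]

```text
t: 5.52
position: [0.5767, 0.1791, 0.0772]
tcp_rot: [[-0.003, 0.791, 0.612], [0.001, 0.612, -0.791], [-1.0, -0.002, -0.003]]
ft_force: [-1.2, 0.6, -2.1]
opening: 0.212
```

```bash
python3 - <<'E'
from h import *
S=cam("side");o=env.get_obs()
print(o["t"],o["position"],o["tcp_rot"],o["ft_force"],o["opening"])
im=env.read_camera("side")
cv2.imwrite("pics/s2f.png",im)
cv2.imwrite("pics/s2.png",cv2.resize(im[150:240,240:360],None,fx=6,fy=6,interpolation=2))
E
```

```text
5.525 [0.5766541  0.17907937 0.0772053 ] [[-0.00317222  0.79067928  0.61222236]
 [ 0.0010716   0.61222778 -0.79068072]
 [-0.99999439 -0.00185215 -0.00278941]] [-1.23219176  0.63621686 -2.07750462] 0.21207181801218122
```

View pics/s2.png

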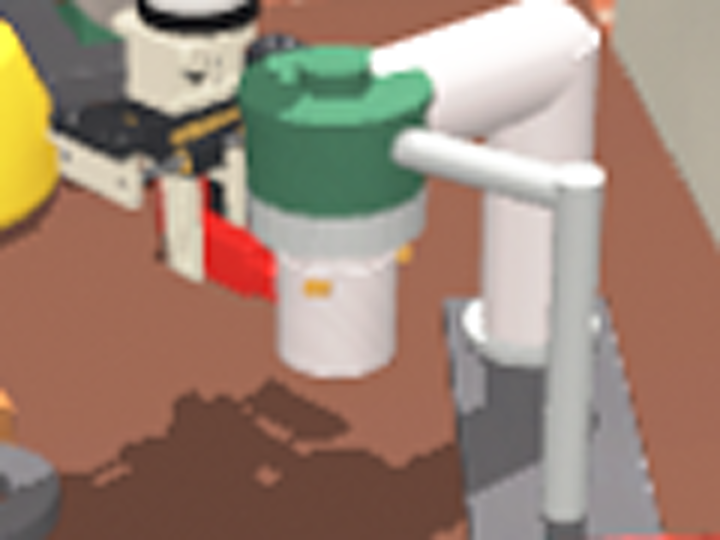

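The side view shows the cup hanging under the collar. In the crop its edges are at x = 277 and 397 and the collar's at about 248 and 425, so both centre near 336. I'll measure this relative offset at sub-pixel level.

```bash
python3 - <<'E'
from h import *
S=cam("side"); im=cv2.imread("pics/s2f.png").astype(float)
sat=(im.max(2)-im.min(2)) # grey parts have low chroma
def edge(line,x0,th=40):  # positions where chroma crosses th
    return [x0+i+(line[i]-th)/(line[i]-line[i+1]) for i in range(len(line)-1) if (line[i]-th)*(line[i+1]-th)<0]
ax=proj(S,[[.650,.088,z] for z in(.05,.08,.11,.14,.154,.17,.2)])
colat=lambda r:np.interp(r,ax[::-1,1],ax[::-1,0])
for r in range(186,212,2): print(r,round(colat(r),2),np.round(edge(sat[r,270:325],270),2))
for c in range(290,302,2): print("col",c,np.round(edge(sat[180:220,c],180),2), sat[182:216,c].astype(int))
for z,rad in((.154,.053),(.0692,.036)):
    a=np.linspace(0,2*np.pi,721);P=proj(S,np.c_[.65+rad*np.cos(a),.088+rad*np.sin(a),0*a+z]);i=P[:,1].argmax();print("pred lowest",P[i],"cols",P[:,0].min(),P[:,0].max())
E
```

```text
186 295.76 [272.08 278.4  310.46 319.94]
188 295.77 [272.37 281.61 309.79 319.94]
190 295.79 [272.47 283.66 307.03 319.94]
192 295.81 [272.47 285.8  305.09 319.83]
194 295.82 [272.48 286.38 305.63 319.67]
196 295.84 [271.71 272.57 285.97 290.43 294.21 305.58 319.69]
198 295.85 [289.48 294.94 305.35 319.74]
200 295.87 [286.29 305.38 313.3 ]
202 295.88 [285.67 305.39 313.4 ]
204 295.9 [285.7  305.38 313.43]
206 295.92 [285.72 305.36 313.77]
208 295.93 [285.83 305.26 314.22]
210 295.95 [304.21 314.38]
col 290 [184.44 196.45 198.69 211.45] [45 45 48 30  7  4  3  4  3  2  6 14 15 13 25 58 62 30 13 15 15 15 15 17
 16 16 15 16 14 21 63 78 77 72]
col 292 [185.12 195.52 199.46 212.13] [ 46  47  49  43  17   3   3   3   2   3   5  13  10  13  65 156 135  66
  10  14  15  15  15  15  14  16  17  16  14  16  34  81  77  77]
col 294 [185.15 195.89 199.38 212.31] [ 47  47  48  44  17   4   3   4   3   3   6  13  11   7  44 126 106  58
  11  14  15  15  14  13  13  14  14  15  15  11  24  76  77  76]
col 296 [185.11 212.35] [46 49 49 43 16  3  3  3  3  2  4 11 12 14 13 10 11 12 14 14 14 14 14 15
 14 14 14 13 14 12 23 72 77 76]
col 298 [185.04 212.27] [46 46 47 41 15  4  4  4  3  3  5 13 11 11 15 14 15 15 15 15 14 15 15 15
 17 15 15 15 14 12 25 80 78 77]
col 300 [184.58 211.84] [45 44 47 35 13  4  4  5  4  4  5 12 13 10 15 16 17 15 16 16 17 17 15 15
 16 15 15 15 14 19 44 80 76 76]
pred lowest [295.54089877 192.39830907] cols 280.832107519634 310.7233130835999
pred lowest [295.78485472 211.32376573] cols 286.07732784696327 305.7834278676943
```

```bash
python3 - <<'E'
from h import *
S=cam("side"); im=cv2.imread("pics/s2f.png").astype(int);i0=cv2.imread("pics/side.png").astype(int)
def show(I,r): print(r,"L",[tuple(v) for v in I[r,278:284]],"R",[tuple(v) for v in I[r,308:314]])
for r in(180,182,184): show(np.array(im).tolist() and im,r)
for r in(182,184): show(i0,r)
print([tuple(v) for v in im[208:215,296]],[tuple(v) for v in im[189:195,298]])
for cy,cz in((.085,.0692),(.0805,.0692),(.085,.0666)):
    c=np.array([.6485,cy,cz])
    L=[]
    for k,psi in(("front",247.8),("rear",7.8)):
        d=np.array([np.cos(np.radians(psi)),np.sin(np.radians(psi)),0]);n=np.array([-d[1],d[0],0])
        L.append(proj(S,[c+.0435*d+s*.007*n+[0,0,h] for s in(-1,1) for h in(.058,.065)]).round(1).tolist())
    print(cy,cz,L)
b=mask(cv2.imread("pics/s2f.png"),(10,120,120),(32,255,255))
q=np.argwhere(b[190:205,285:320]);print((q+[190,285]).tolist())
E
```

```text
180 L [(np.int64(189), np.int64(210), np.int64(221)), (np.int64(187), np.int64(209), np.int64(219)), (np.int64(164), np.int64(185), np.int64(189)), (np.int64(91), np.int64(109), np.int64(77)), (np.int64(77), np.int64(101), np.int64(58)), (np.int64(82), np.int64(106), np.int64(64))] R [(np.int64(79), np.int64(101), np.int64(60)), (np.int64(73), np.int64(97), np.int64(53)), (np.int64(80), np.int64(99), np.int64(90)), (np.int64(95), np.int64(111), np.int64(149)), (np.int64(81), np.int64(104), np.int64(163)), (np.int64(82), np.int64(102), np.int64(157))]
182 L [(np.int64(191), np.int64(214), np.int64(224)), (np.int64(187), np.int64(210), np.int64(219)), (np.int64(176), np.int64(193), np.int64(201)), (np.int64(137), np.int64(141), np.int64(136)), (np.int64(97), np.int64(115), np.int64(85)), (np.int64(85), np.int64(108), np.int64(67))] R [(np.int64(83), np.int64(104), np.int64(65)), (np.int64(117), np.int64(129), np.int64(111)), (np.int64(142), np.int64(148), np.int64(153)), (np.int64(103), np.int64(116), np.int64(156)), (np.int64(84), np.int64(105), np.int64(162)), (np.int64(85), np.int64
[... 2264 characters left out ...]
207), np.int64(216)), (np.int64(220), np.int64(222), np.int64(231))]
0.085 0.0692 [[[290.0, 197.9], [290.0, 196.2], [293.8, 198.5], [293.8, 196.7]], [[307.8, 192.2], [307.8, 190.4], [306.7, 190.4], [306.8, 188.7]]]
0.0805 0.0692 [[[290.1, 198.6], [290.1, 196.8], [294.0, 199.1], [294.0, 197.3]], [[307.9, 192.7], [307.9, 191.0], [306.9, 191.0], [306.9, 189.3]]]
0.085 0.0666 [[[290.0, 198.6], [290.0, 196.8], [293.9, 199.1], [293.8, 197.3]], [[307.7, 192.8], [307.8, 191.1], [306.7, 191.1], [306.8, 189.4]]]
[[191, 307], [191, 308], [192, 306], [192, 307], [192, 308], [193, 306], [193, 307], [193, 308], [197, 291], [197, 292], [197, 293], [197, 294], [198, 291], [198, 292], [198, 293], [198, 294]]
```

Request:
jog_arm:
  motion:
    - [[1,-0.01,0.0045,-0.004,0,0,0],[1,-0.024,0.0045,-0.004,0,0,0],[1,-0.024,0.0045,-0.004,0,0,0],[1,-0.024,0.0045,-0.004,0,0,0]]

```text
t: 6.08
position: [0.5765, 0.1833, 0.0893]
tcp_rot: [[-0.003, 0.79, 0.613], [0.001, 0.613, -0.79], [-1.0, -0.002, -0.003]]
ft_force: [1.0, 0.3, -1.8]
opening: 0.212
```

```bash
cat > st.py <<'E'
from h import *
o=env.get_obs(); np.set_printoptions(precision=4,suppress=True)
R=o["tcp_rot"]; p=o["position"]; z=R[:,2]
c=p+.119*z-.019*R[:,0]; 
print("t",round(o["t"],2),"p",p,"yaw",round(np.degrees(np.arctan2(z[1],z[0])),2),"F",o["ft_force"],"M",o["moment"],"op",round(o["opening"],3),"cup",c[:2])
print(R)
E
python3 st.py; python3 - <<'E'
from h import *
im=env.read_camera("side").astype(int)
i0=cv2.imread("pics/side.png").astype(int)
print(i0[188:197,296].tolist()); print(im[204:213,296].tolist()); print(im[200,283:288].tolist(),im[200,303:308].tolist())
E
```

```text
t 6.08 p [0.5765 0.1833 0.0893] yaw -52.18 F [ 1.0216  0.3401 -1.7722] M [ 0.1211  0.0227 -0.0687] op 0.212 cup [0.6495 0.0892]
[[-0.0035  0.79    0.6131]
 [ 0.0013  0.6132 -0.79  ]
 [-1.     -0.002  -0.0032]]
[[193, 196, 196], [192, 195, 195], [192, 195, 195], [194, 196, 195], [185, 188, 192], [138, 148, 176], [82, 104, 163], [85, 107, 163], [87, 108, 164]]
[[210, 213, 224], [211, 214, 224], [210, 213, 223], [211, 213, 223], [193, 196, 216], [126, 139, 182], [81, 103, 160], [85, 105, 162], [85, 106, 162]]
[[86, 106, 163], [83, 104, 162], [109, 123, 166], [161, 166, 180], [187, 189, 199]] [[184, 186, 198], [178, 179, 189], [152, 157, 174], [90, 108, 157], [84, 104, 162]]
```

Request:
jog_arm:
  motion:
    - [[1,0,0,0.0025,0,0,0],[1,-0.004,0,0.0025,0,0,0],[1,-0.008,0,0.0025,0,0,0],[1,-0.01,0,0.0025,0,0,0],[1,-0.01,0,0.0025,0,0,0]]

```text
t: 6.75
position: [0.5773, 0.1822, 0.0943]
tcp_rot: [[-0.004, 0.79, 0.613], [0.001, 0.613, -0.79], [-1.0, -0.002, -0.003]]
ft_force: [0.3, -0.5, -1.9]
opening: 0.215
```

```bash
python3 st.py
```

```text
t 6.75 p [0.5773 0.1822 0.0943] yaw -52.19 F [ 0.3335 -0.4929 -1.9275] M [0.1615 0.0088 0.0552] op 0.215 cup [0.6503 0.0881]
[[-0.0035  0.7901  0.613 ]
 [ 0.0013  0.613  -0.7901]
 [-1.     -0.002  -0.0032]]
```

Request:
jog_arm:
  motion:
    - [[1,-0.003,0,0,0,0,0],[1,-0.005,0,0,0,0,0],[1,-0.006,0,0,0,0,0],[1,-0.006,0,0,0,0,0]]

```text
t: 7.25
position: [0.5773, 0.1822, 0.0973]
tcp_rot: [[-0.003, 0.79, 0.613], [0.001, 0.613, -0.79], [-1.0, -0.002, -0.003]]
ft_force: [0.2, 0.2, -2.0]
opening: 0.211
```

```bash
python3 st.py
```

```text
t 7.25 p [0.5773 0.1822 0.0973] yaw -52.19 F [ 0.2134  0.1662 -1.9642] M [ 0.1091 -0.0132 -0.0059] op 0.211 cup [0.6503 0.0881]
[[-0.0035  0.7901  0.613 ]
 [ 0.0013  0.613  -0.7901]
 [-1.     -0.002  -0.0031]]
```

Request:
jog_arm:
  motion:
    - [[1,-0.001,0,0,0,0,0],[1,-0.002,0,0,0,0,0],[1,-0.002,0,0,0,0,0]]

```text
t: 7.62
position: [0.577, 0.1822, 0.098]
tcp_rot: [[-0.004, 0.79, 0.613], [0.001, 0.613, -0.79], [-1.0, -0.003, -0.004]]
ft_force: [-0.1, 0.5, -5.4]
opening: 0.21
```

```bash
python3 st.py
```

```text
t 7.62 p [0.577  0.1822 0.098 ] yaw -52.2 F [-0.057   0.4794 -5.4345] M [ 0.4123  0.1275 -0.0068] op 0.21 cup [0.65   0.0882]
[[-0.0043  0.7901  0.613 ]
 [ 0.0013  0.613  -0.7901]
 [-1.     -0.0026 -0.0036]]
```

Request:
jog_arm:
  motion:
    - [[1,-0.001,-0.0083,0.0001,-0.0111,0,0],[1,-0.001,-0.0166,0.0006,-0.0222,0,0],[1,-0.0012,-0.0249,0.0013,-0.0333,0,0],[1,-0.0012,-0.0249,0.0013,-0.0333,0,0]]

```text
t: 8.12
position: [0.5675, 0.174, 0.0986]
tcp_rot: [[-0.004, 0.722, 0.692], [0.001, 0.692, -0.722], [-1.0, -0.002, -0.004]]
ft_force: [0.6, 1.2, -4.2]
opening: 0.212
```

```bash
python3 st.py
```

```text
t 8.12 p [0.5675 0.174  0.0986] yaw -46.22 F [ 0.5788  1.1645 -4.2114] M [0.5041 0.1304 0.1185] op 0.212 cup [0.6499 0.0881]
[[-0.0044  0.722   0.6919]
 [ 0.0013  0.6919 -0.722 ]
 [-1.     -0.0022 -0.004 ]]
```

Request:
jog_arm:
  motion:
    - [[1,-0.0006,-0.0083,0.0001,-0.0111,0,0],[1,-0.0006,-0.0166,0.0006,-0.0222,0,0],[1,-0.0006,-0.0249,0.0013,-0.0333,0,0],[1,-0.0006,-0.0249,0.0013,-0.0333,0,0]]

```text
t: 8.62
position: [0.5592, 0.1649, 0.0992]
tcp_rot: [[-0.004, 0.647, 0.763], [0.001, 0.763, -0.647], [-1.0, -0.002, -0.004]]
ft_force: [-0.4, 0.6, -1.8]
opening: 0.216
```

```bash
python3 st.py
```

```text
t 8.62 p [0.5592 0.1649 0.0992] yaw -40.28 F [-0.4164  0.6182 -1.7901] M [ 0.1299 -0.0117  0.0006] op 0.216 cup [0.65   0.0879]
[[-0.0039  0.6466  0.7628]
 [ 0.0012  0.7629 -0.6466]
 [-1.     -0.0016 -0.0038]]
```

Request:
jog_arm:
  motion:
    - [[1,-0.002,0,0,0,0,0],[1,-0.003,0,0,0,0,0],[1,-0.003,0,0,0,0,0]]

```text
t: 9.0
position: [0.5591, 0.165, 0.1007]
tcp_rot: [[-0.004, 0.647, 0.763], [0.001, 0.763, -0.647], [-1.0, -0.002, -0.004]]
ft_force: [-0.0, -0.2, -3.6]
opening: 0.217
```

```bash
python3 st.py
```

```text
t 9.0 p [0.5591 0.165  0.1007] yaw -40.3 F [-0.0162 -0.1965 -3.5895] M [0.3271 0.2391 0.0435] op 0.217 cup [0.6499 0.088 ]
[[-0.0042  0.6468  0.7627]
 [ 0.0012  0.7627 -0.6468]
 [-1.     -0.0018 -0.004 ]]
```

Request:
jog_arm:
  motion:
    - [[1,-0.0006,-0.0042,0,-0.0056,0,0],[1,-0.0006,-0.0083,0.0001,-0.0111,0,0],[1,-0.0006,-0.0125,0.0003,-0.0167,0,0],[1,-0.0006,-0.0125,0.0003,-0.0167,0,0]]

```text
t: 9.5
position: [0.5552, 0.16, 0.1011]
tcp_rot: [[-0.004, 0.606, 0.796], [0.001, 0.796, -0.606], [-1.0, -0.001, -0.004]]
ft_force: [-0.2, 0.1, -2.1]
opening: 0.212
```

```bash
python3 st.py;  python3 - <<'E'
from h import *
im=env.read_camera("side")
cv2.imwrite("pics/s3f.png",im)
print(im[202:213,296].tolist())
cv2.imwrite("pics/s3.png",cv2.resize(im[160:220,250:330],None,fx=8,fy=8,interpolation=2))
E
```

```text
t 9.5 p [0.5552 0.16   0.1011] yaw -37.28 F [-0.2214  0.0872 -2.079 ] M [0.1288 0.016  0.028 ] op 0.212 cup [0.65   0.0879]
[[-0.0038  0.6056  0.7957]
 [ 0.0013  0.7957 -0.6056]
 [-1.     -0.0013 -0.0038]]
[[210, 213, 224], [210, 213, 224], [211, 214, 224], [214, 216, 225], [190, 195, 215], [103, 122, 173], [84, 106, 163], [87, 108, 165], [87, 108, 165], [87, 108, 165], [87, 108, 165]]
```

View pics/s3.png

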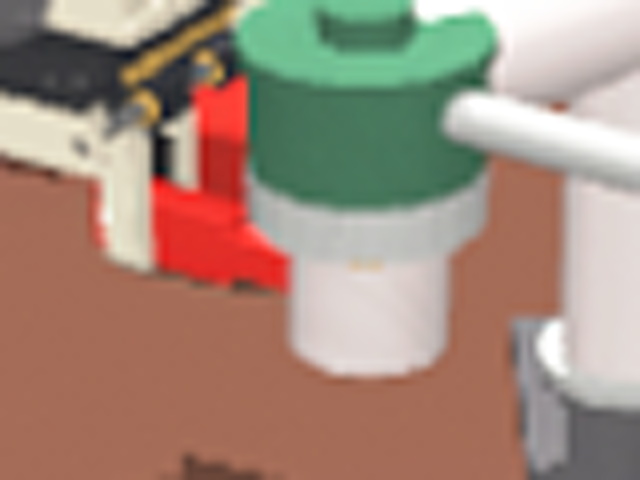

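The crop shows only a sliver of brass under the collar at about (367,265), so the lugs are partly in the slots. The force is back at its baseline, so I'll keep pushing up gently.

Request:
jog_arm:
  motion:
    - [[1,-0.002,0,0,0,0,0],[1,-0.004,0,0,0,0,0],[1,-0.004,0,0,0,0,0]]

```text
t: 9.93
position: [0.5554, 0.1601, 0.1032]
tcp_rot: [[-0.004, 0.606, 0.795], [0.001, 0.795, -0.606], [-1.0, -0.001, -0.004]]
ft_force: [0.5, -0.1, -2.1]
opening: 0.209
```

```bash
python3 st.py
```

```text
t 9.93 p [0.5554 0.1601 0.1032] yaw -37.3 F [ 0.482  -0.1327 -2.089 ] M [ 0.1612 -0.0359  0.0474] op 0.209 cup [0.6501 0.088 ]
[[-0.0036  0.606   0.7955]
 [ 0.0014  0.7955 -0.606 ]
 [-1.     -0.0011 -0.0037]]
```

Request:
jog_arm:
  motion:
    - [[1,-0.004,0,0,0,0,0],[1,-0.008,0,0,0,0,0],[1,-0.011,0,0,0,0,0],[1,-0.011,0,0,0,0,0]]

```text
t: 10.42
position: [0.5555, 0.1601, 0.1089]
tcp_rot: [[-0.003, 0.606, 0.795], [0.001, 0.796, -0.606], [-1.0, -0.001, -0.003]]
ft_force: [0.4, 0.4, -1.3]
opening: 0.21
```

```bash
python3 st.py
```

```text
t 10.43 p [0.5555 0.1601 0.1089] yaw -37.3 F [ 0.3758  0.4279 -1.3234] M [0.1358 0.0521 0.0094] op 0.21 cup [0.6502 0.088 ]
[[-0.0033  0.6059  0.7955]
 [ 0.0014  0.7955 -0.6059]
 [-1.     -0.0009 -0.0035]]
```

Request:
jog_arm:
  motion:
    - [[1,-0.004,0,0,0,0,0],[1,-0.008,0,0,0,0,0],[1,-0.012,0,0,0,0,0],[1,-0.014,0,0,0,0,0],[1,-0.014,0,0,0,0,0]]

```text
t: 11.05
position: [0.5555, 0.1601, 0.116]
tcp_rot: [[-0.003, 0.606, 0.796], [0.001, 0.796, -0.606], [-1.0, -0.001, -0.003]]
ft_force: [0.2, -0.4, -1.3]
opening: 0.216
```

```bash
python3 st.py; python3 - <<'E'
from h import *
im=env.read_camera("side");cv2.imwrite("pics/s4f.png",im)
print(im[196:207,296].tolist())
E
```

```text
t 11.05 p [0.5555 0.1601 0.116 ] yaw -37.3 F [ 0.2248 -0.444  -1.2672] M [0.1544 0.0729 0.0082] op 0.216 cup [0.6503 0.088 ]
[[-0.0031  0.6059  0.7955]
 [ 0.0014  0.7955 -0.6059]
 [-1.     -0.0008 -0.0034]]
[[216, 219, 227], [216, 219, 227], [214, 218, 227], [213, 216, 226], [213, 216, 225], [214, 216, 226], [208, 211, 225], [159, 168, 200], [81, 104, 163], [87, 109, 167], [88, 110, 167]]
```

Request:
jog_arm:
  motion:
    - [[1,-0.002,0,0,0,0,0],[1,-0.002,-0.0166,0.0006,-0.0222,0,0],[1,-0.002,-0.0331,0.0023,-0.0444,0,0],[1,-0.002,-0.0495,0.0052,-0.0667,0,0],[1,-0.002,-0.0495,0.0052,-0.0667,0,0]]

```text
t: 11.72
position: [0.5424, 0.1386, 0.1169]
tcp_rot: [[-0.004, 0.428, 0.904], [0.001, 0.904, -0.428], [-1.0, -0.0, -0.004]]
ft_force: [0.7, 1.0, -1.7]
opening: 0.213
```

```bash
python3 st.py
```

```text
t 11.72 p [0.5424 0.1386 0.1169] yaw -25.35 F [ 0.6642  0.9689 -1.7189] M [ 0.1633  0.2115 -0.0683] op 0.213 cup [0.65   0.0876]
[[-0.0036  0.4281  0.9037]
 [ 0.0014  0.9037 -0.4281]
 [-1.     -0.0003 -0.0038]]
```

Request:
jog_arm:
  motion:
    - [[1,0,-0.0166,0.0006,-0.0222,0,0],[1,0,-0.0331,0.0023,-0.0444,0,0],[1,0,-0.0495,0.0052,-0.0667,0,0],[1,0,-0.0656,0.0092,-0.0889,0,0],[1,0,-0.0814,0.0144,-0.1111,0,0],[1,0,-0.0814,0.0144,-0.1111,0,0]]

```text
t: 12.48
position: [0.5317, 0.0986, 0.117]
tcp_rot: [[-0.003, 0.095, 0.995], [0.001, 0.995, -0.095], [-1.0, 0.001, -0.004]]
ft_force: [-0.4, -0.4, -1.7]
opening: 0.211
```

```bash
python3 st.py
```

```text
t 12.47 p [0.5317 0.0986 0.117 ] yaw -5.48 F [-0.4482 -0.3798 -1.6672] M [ 0.1371  0.0824 -0.0027] op 0.211 cup [0.6502 0.0872]
[[-0.0035  0.0955  0.9954]
 [ 0.0013  0.9954 -0.0955]
 [-1.      0.001  -0.0036]]
```

Request:
jog_arm:
  motion:
    - [[1,0,-0.015,0.0006,-0.0222,0,0],[1,0,-0.0315,0.0023,-0.0444,0,0],[1,0,-0.0479,0.0052,-0.0667,0,0],[1,0,-0.064,0.0092,-0.0889,0,0],[1,0,-0.0719,0.0117,-0.1,0,0],[1,0,-0.0719,0.0117,-0.1,0,0]]

```text
t: 13.22
position: [0.5342, 0.0625, 0.1169]
tcp_rot: [[-0.003, -0.214, 0.977], [0.001, 0.977, 0.214], [-1.0, 0.002, -0.003]]
ft_force: [0.0, 0.1, -2.2]
opening: 0.213
```

```bash
python3 st.py
```

```text
t 13.22 p [0.5342 0.0625 0.1169] yaw 12.38 F [ 0.0282  0.1074 -2.1787] M [0.075  0.0718 0.0726] op 0.213 cup [0.6505 0.088 ]
[[-0.0034 -0.2144  0.9767]
 [ 0.0013  0.9767  0.2144]
 [-1.      0.002  -0.0031]]
```

Request:
jog_arm:
  motion:
    - [[1,0,-0.0083,0.0001,-0.0111,0,0],[1,0,-0.0166,0.0006,-0.0222,0,0],[1,0,-0.0166,0.0006,-0.0222,0,0]]

```text
t: 13.6
position: [0.536, 0.0549, 0.1168]
tcp_rot: [[-0.004, -0.28, 0.96], [0.002, 0.96, 0.28], [-1.0, 0.003, -0.004]]
ft_force: [-3.2, 1.4, 0.1]
opening: 0.212
```

```bash
python3 st.py
```

```text
t 13.6 p [0.536  0.0549 0.1168] yaw 16.24 F [-3.1903  1.4276  0.138 ] M [ 0.2451  0.4002 -0.2032] op 0.212 cup [0.6504 0.0882]
[[-0.0041 -0.2796  0.9601]
 [ 0.0017  0.9601  0.2796]
 [-1.      0.0028 -0.0035]]
```

Request:
jog_arm:
  motion:
    - [[1,0,0.0125,0.0003,0.0167,0,0],[1,0.002,0.0125,0.0003,0.0167,0,0],[1,0.005,0.0125,0.0003,0.0167,0,0],[1,0.008,0.0125,0.0003,0.0167,0,0],[1,0.008,0.0125,0.0003,0.0167,0,0]]

```text
t: 14.22
position: [0.5344, 0.0609, 0.1127]
tcp_rot: [[-0.004, -0.229, 0.973], [0.002, 0.973, 0.229], [-1.0, 0.003, -0.004]]
ft_force: [-0.5, -0.5, -0.9]
opening: 0.213
```

```bash
python3 st.py
```

```text
t 14.22 p [0.5344 0.0609 0.1127] yaw 13.23 F [-0.5164 -0.467  -0.8545] M [ 0.0274  0.0665 -0.0373] op 0.213 cup [0.6503 0.0881]
[[-0.0044 -0.2289  0.9734]
 [ 0.0017  0.9735  0.2289]
 [-1.      0.0026 -0.0039]]
```

Request:
jog_arm:
  motion:
    - [[1,0.002,0,0,0,0,0],[1,0.003,0,0,0,0,0],[1,0.003,0,0,0,0,0]]

```text
t: 14.6
position: [0.5344, 0.0608, 0.1112]
tcp_rot: [[-0.004, -0.229, 0.973], [0.002, 0.973, 0.229], [-1.0, 0.003, -0.004]]
ft_force: [0.2, -0.0, -2.0]
opening: 0.215
```

```bash
python3 st.py; python3 - <<'E'
from h import *
im=env.read_camera("side");cv2.imwrite("pics/s5f.png",im)
print(im[198:209,296].tolist())
E
```

```text
t 14.6 p [0.5344 0.0608 0.1112] yaw 13.23 F [ 0.2262 -0.0414 -1.9833] M [ 0.0377  0.0666 -0.0483] op 0.215 cup [0.6503 0.088 ]
[[-0.0043 -0.2288  0.9735]
 [ 0.0016  0.9735  0.2288]
 [-1.      0.0026 -0.0038]]
[[219, 221, 230], [218, 220, 229], [217, 220, 228], [219, 221, 229], [222, 224, 232], [213, 218, 229], [162, 172, 204], [83, 105, 166], [88, 110, 169], [89, 110, 168], [89, 111, 169]]
```

Request:
jog_arm:
  motion:
    - [[1,0.001,0,0,0,0,0],[1,0.002,0,0,0,0,0],[1,0.003,0,0,0,0,0],[1,0.003,0,0,0,0,0]]

```text
t: 15.15
position: [0.5346, 0.0609, 0.1099]
tcp_rot: [[-0.004, -0.229, 0.973], [0.002, 0.973, 0.229], [-1.0, 0.002, -0.003]]
ft_force: [-2.0, -0.6, 2.5]
opening: 0.213
```

```bash
python3 st.py
```

```text
t 15.15 p [0.5346 0.0609 0.1099] yaw 13.23 F [-1.9829 -0.6252  2.5173] M [ 0.037  -0.3026  0.0346] op 0.213 cup [0.6505 0.0881]
[[-0.0037 -0.2289  0.9734]
 [ 0.0017  0.9734  0.2289]
 [-1.      0.0025 -0.0032]]
```

Request:
jog_arm:
  motion:
    - [[1,-0.0008,0,0,0,0,0],[1,-0.0008,0,0,0,0,0],[0.3,-0.0008,0,0,0,0,0],[0,-0.0008,0,0,0,0,0],[0,-0.0008,0,0,0,0,0],[0,-0.0008,0,0,0,0,0],[0,-0.0008,0,0,0,0,0],[0,-0.0008,0,0,0,0,0]]

```text
t: 16.15
position: [0.5346, 0.0609, 0.1103]
tcp_rot: [[-0.004, -0.229, 0.973], [0.002, 0.973, 0.229], [-1.0, 0.002, -0.003]]
ft_force: [0.5, -0.3, -0.6]
opening: 0.499
```

```bash
python3 st.py; python3 - <<'E'
from h import *
im=env.read_camera("side");cv2.imwrite("pics/s6f.png",im)
print(im[200:208,296].tolist())
cv2.imwrite("pics/s6.png",cv2.resize(im[160:220,250:330],None,fx=8,fy=8,interpolation=2))
E
```

```text
t 16.15 p [0.5346 0.0609 0.1103] yaw 13.24 F [ 0.5475 -0.2852 -0.5581] M [ 0.0707 -0.1423  0.0046] op 0.499 cup [0.6505 0.0881]
[[-0.0036 -0.229   0.9734]
 [ 0.0017  0.9734  0.229 ]
 [-1.      0.0025 -0.0032]]
[[217, 220, 228], [218, 220, 229], [221, 223, 231], [216, 221, 231], [168, 178, 209], [82, 105, 165], [88, 110, 168], [90, 111, 169]]
```

View pics/s6.png

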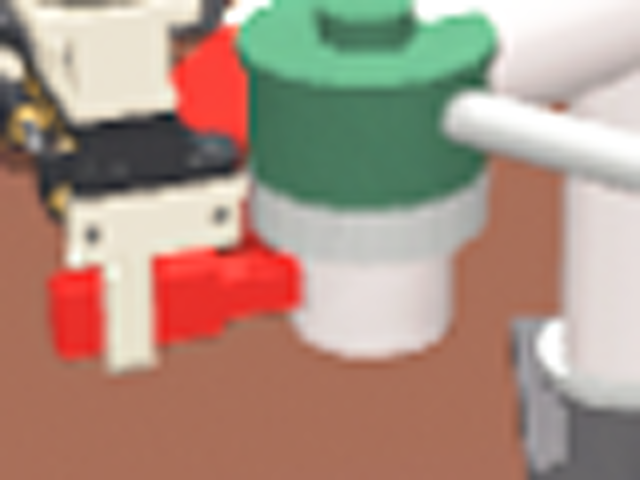

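The crop shows the cup hanging in the collar with no brass visible. The jaws are open around the red handle. Next I'll back off.

Request:
jog_arm:
  motion:
    - [[-1,0,0,0,0,0,0],[-1,0,0,0,0,0,0],[-1,0,0,0,0,0,0],[-1,0,0,-0.03,0,0,0],[-1,-0.02,0,-0.08,0,0,0],[-1,-0.08,0,-0.15,0,0,0],[-1,-0.15,0,-0.22,0,0,0],[-1,-0.2,0,-0.25,0,0,0],[-1,-0.2,0,-0.25,0,0,0]]

```text
t: 17.32
position: [0.4137, 0.032, 0.2122]
tcp_rot: [[0.0, -0.229, 0.974], [0.002, 0.974, 0.229], [-1.0, 0.001, 0.0]]
ft_force: [0.8, -0.3, -1.0]
opening: 0.998
```

```bash
python3 st.py; python3 - <<'E'
from h import *
S=cam("side");im=env.read_camera("side");cv2.imwrite("pics/s7f.png",im)
print(im[200:208,296].tolist(),im[198,283:288].tolist(),im[198,303:309].tolist())
a=np.linspace(0,2*np.pi,721)
for y,z in((.0892,.0813),(.088,.100),(.088,.104)):
    P=proj(S,np.c_[.65+.036*np.cos(a),y+.036*np.sin(a),0*a+z]);print(y,z,P[:,1].max())
cs=lambda s:[.65,.088,0]+0
u=np.array([-np.cos(np.radians(13.2)),-np.sin(np.radians(13.2)),0])
n=np.array([-u[1],u[0],0])
for h in(.008,.046):  # near-side handle edge at grip and tip
    print(h,proj(S,[np.array([.65,.088,.100+h])+r*u+.010*n for r in(.09,.118,.147)]).tolist())
cv2.imwrite("pics/s7.png",cv2.resize(im[160:220,250:330],None,fx=8,fy=8,interpolation=2))
E
```

```text
t 17.32 p [0.4137 0.032  0.2122] yaw 13.21 F [ 0.8003 -0.2879 -1.0234] M [ 0.0882 -0.2176 -0.0347] op 0.998 cup [0.5295 0.0591]
[[ 0.0001 -0.2286  0.9735]
 [ 0.0015  0.9735  0.2286]
 [-1.      0.0015  0.0004]]
[[217, 219, 228], [216, 219, 228], [221, 222, 231], [215, 220, 230], [167, 177, 208], [82, 104, 164], [87, 109, 167], [89, 110, 168]] [[45, 54, 217], [48, 57, 219], [58, 70, 224], [95, 102, 222], [147, 150, 213]] [[194, 195, 207], [188, 190, 201], [173, 177, 189], [129, 139, 173], [85, 107, 168], [89, 111, 168]]
0.0892 0.0813 208.21630093358618
0.088 0.1 203.7833652269236
0.088 0.104 202.7919867347845
0.008 [[272.6463995842906, 202.31919787080972], [264.9935911570268, 203.60978049055046], [256.9880676776607, 204.95974588934027]]
0.046 [[272.2517460900798, 192.74531428448992], [264.491626344476, 194.00631244255675], [256.3727476871135, 195.32540997045786]]
```

View pics/s7.png

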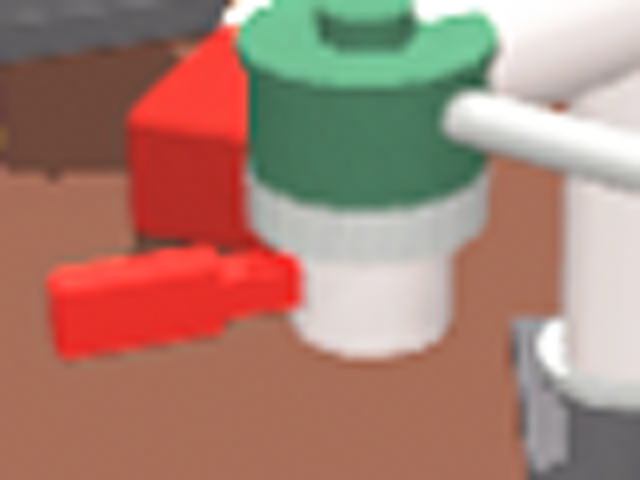

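The released cup looks level: the handle's lower edge slopes -0.166 in the crop against -0.169 predicted. Its underside edge is at row 204.1, against 204.3 expected for the pocket floor and 203.3 for the ledge. I'll check the bystanders by numbers, then hand in.

```bash
python3 - <<'E'
from h import *
a=cv2.imread("pics/side.png").astype(int);b=env.read_camera("side").astype(int);c=cv2.imread("pics/s7f.png").astype(int)
for n,(x0,y0,x1,y1) in dict(hat=(192,145,250,196),timber=(208,195,242,222),flange=(218,222,252,246),mug=(286,297,336,347),driver=(198,340,283,370)).items():
    print(n,abs(a-b)[y0:y1,x0:x1].mean().round(1))
print("cup motion since last",abs(b-c)[180:215,250:310].mean())
t0=cv2.imread("pics/top.png").astype(int);t1=env.read_camera("top").astype(int)
print("tin",abs(t0-t1)[155:218,85:162].mean())
env.finish_job(); print(env.get_obs()["t"])
E
```

```text
hat 22.6
timber 3.3
flange 3.7
mug 2.9
driver 2.9
cup motion since last 0.42873015873015874
tin 0.6327904899333471
the job is handed in; nothing more can be done
the job is handed in; nothing more can be done
```

The cup is locked in the trap, released and hanging by itself, and the job is handed in at about 17.5 s of the 67 s allowed. I got no verdict back.

**What I did:**
- I gripped the red handle from above and brought the cup level under the collar.
- I felt for the slots by turning counter-clockwise under about 2–3.5 N of upward push. The push force fell back to baseline near a yaw of -37°, and the cup then rose freely.
- I twisted it to the stop, felt at about +16°, backed off 3° and lowered it until it carried load about 4 mm below where the ledge would have stopped it. Then I opened the jaws and backed away.

**Last checks:**
- **Height:** the underside edge is at row 204.1. I expected 204.3 on the pocket floor and 203.3 on the ledge, so it sits within about 1 mm of the floor.
- **Level:** the handle's lower edge slopes -0.166 in the picture against -0.169 predicted, so the cup is level as far as the picture can show. The handle's corners did show 0.9–1.5 px higher than my model; I put that down to bevelled edges and did not resolve it.
- **At rest:** the cup did not change between the last two pictures, and the retracted gripper read only about 1 N, which is the sensor's noise.
- **Bystanders:** the timber, flange, mug, screwdriver and tin look unchanged.
- **Hard hat (disagreed):** its image patch differed from the start (22.6, against about 3 for the other items in that view). The retracted arm or its shadow may be covering it in that view. I felt no contact, but I did not confirm it separately before handing in.

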